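Hold the reflector flap at its balance point for a dish exposure

TASK

Get the imaging box ready for an exposure of the dish inside it: draw the shutter slide out by its blue knob until its white pointer lines up with the red mark, and leave it there. Then lift the box's black reflector flap by its orange wire handle until it stands upright at its balance point, raising it smoothly and never letting it tip over the far side, and finish while still holding it there at rest. Leave the bottle, the dish on the bench and the tip box where they are.

Things in the scene. Friction and masses are not known exactly. Their poses are not given: they have to be found in the camera images.
- housing: white imaging box fixed to the bench, 160 x 180 x 72 mm (x, y, z at yaw 0), open at the top and covered by the flap; origin at the centre of its underside, +z up, -x the side that faces the robot at yaw 0, -y the side with the slide. From its -y wall a grey ledge 84 mm wide (x from -58 to +26) and 22 mm high runs 150 mm out along -y; the slide runs on it
- slide (a joint): shutter slide: 0 = fully in, grows as it is drawn out along the box's -y direction, up to 0.11 m. A light spring (20 N/m) pulls it in, but a drag brake (3 N) holds it where it is left; drawing takes about 3 to 5 N. It may start up to 10 mm out
- slide_knob (a point): centre of the upper part of the slide's upright round blue knob, 16 mm in diameter and 40 mm tall; the point lies 15 mm below the knob's top and 58 mm above the bench. With the slide in, the knob axis is 35 mm from the box's wall. The knob stands on a 36 x 28 x 10 mm carriage whose top is 33 mm above the bench
- slide_pointer (a point): tip of the white pointer on the carriage's -x side (box axes), 33 mm from the knob axis; it has the same y in the box's frame as the knob
- mark: red marker, a flat bar 22 mm long along the box's x and 4 mm wide along its y, 6 mm high, with a thicker tab at its outer end, clipped to the ledge beside the slide's path; origin at the centre of its underside, axes parallel to the box's. The pointer lines up when its tip has the same y in this frame as the origin (rel y = 0)
- flap (a joint): hinge of the flap: 0 = shut, lying level on the box; grows as its free edge rises; 1.571 rad = upright, which is the balance point (its centre of mass is then right over the hinge); beyond that it falls open to the far side, stop at 2.5. Nearly frictionless: let go anywhere else it falls
- flap_handle (a point): middle of the straight orange bar of the flap's wire handle: round, 10 mm in diameter, 120 mm long, parallel to the hinge, lying in the plane of the flap 195 mm from the hinge axis, with a 38 mm clear gap between it and the free edge of the flap. Shut, it is 77 mm above the bench and overhangs the box's -x side by 33 mm
- flap_hinge (a point): middle of the hinge axis, on the box's +x top edge, 77 mm above the bench; the axis runs along the box's y. The black flap panel, white on its underside, is 146 x 176 x 6 mm and 0.24 kg or so
- bottle: bystander: amber bottle with blue cap, 56 mm diameter, 130 mm tall, origin at the centre of its foot
- dish: bystander: closed clear culture dish, 92 mm diameter, 18 mm tall, origin at the centre of its underside
- tipbox: bystander: green pipette tip box with clear cover, 77 x 112 x 47 mm, origin at the centre of its underside

How it is judged:
On the way:
1. the slide is drawn out so that its pointer is at the red mark, with the flap still down (y of slide_pointer in the frame of mark between -0.005 and 0.005 m and value of joint flap below 0.2 rad), for 0.3 s.
At the end, for the whole second after the job is handed in: The slide's pointer is within 5 mm of the red mark along the slide, the flap stands within 0.09 rad (5 degrees) of upright (joint 1.571), still to 0.08 rad/s, and the fingers hold it (contact force over 0.5 N) (y of slide_pointer in the frame of mark between -0.005 and 0.005 m and value of joint flap between 1.481 and 1.661 rad and velocity of joint flap between -0.08 and 0.08 rad/s and contact force between the fingers and flap above 0.5 N); the arm keeps its last pose, push and grip.
It fails at once if the flap tips over the far side (joint above 1.92, 20 degrees past upright) (value of joint flap above 1.92 rad).
It fails at once if the flap is flung or dropped (faster than 2.5 rad/s) (velocity of joint flap above 2.5 rad/s or velocity of joint flap below -2.5 rad/s).
It fails at once if a bystander is pushed more than 25 mm or tipped (distance of any of bottle, dish, tipbox from where it was at the start of the episode above 0.025 m or angle between any of bottle, dish, tipbox's own z axis and vertical above 0.5 rad).
It also fails if it takes over 58 s, if anything falls off the work surface, if the arm or the gripper's body presses on something with over 40 N, if the wrist force passes 120 N, or if a joint passes its speed limit or range.

ROBOT

A 7-joint arm with a two-finger parallel gripper is mounted at the origin on the work surface. World frame = base frame: x ahead of the robot, y to its left, z up, the work surface at z = 0. Lengths are in m, angles in rad, forces in N, time in s.
With the tool pointing down it reaches from about 0.4 to 0.875 m from the base axis. Payload 4.4 kg.
Tool frame: the origin (TCP) lies midway between the tips of the shut fingers; the grasp point (between the pads) lies ctrl.grip_depth behind it (ctrl.grip_depth is the distance from the TCP to the grasp point, in m); z points along the fingers, y is the line along which they close (so a half turn about z gives the same grasp; the last joint's range is limited). The gripper opens to 85 mm and grips with 20 to 120 N. Pads are 22 mm wide; open, the fingers measure 114 mm over their backs; the gripper's body (76 mm by 85 mm) begins 54 mm behind the grasp point. The pads swing forward as they close: fully open they stand 13 mm farther back than shut.
Start: joints at [1.204, 0.628, 0.038, 1.517, -0.027, 0.996, -0.02], TCP at [0.193, -0.621, 0.231] pointing down, gripper open.
Joint ranges: [-3.06, 3.06], [-0.37, 2.12], [-1.25, 1.32], [0.18, 2.47], [-1.1, 4.24], [0.23, 1.98], [-2.94, 2.94]. Speed limits (rad/s): [2.57, 2.57, 3.14, 3.14, 3.14, 3.14, 3.14].

INTERFACE

Orientations are given as a unit quaternion [w, x, y, z].
In Python, from rig import ctrl gives the robot as it stands.
- The arm moves only by the tool carry_out, never from a script. Its arguments are lists of equal length, an entry for each row: "travel": the shift along the tool's x, y, z in shares of 50 cm (1.0 is 50 cm), a list of three; "rot": the turn, a rotation vector about the tool's x, y, z in a scale on which 1.0 is 180 degrees, a list of three; "fingers": the closure, from -1 (fully open) to 1 (shut). A call has 1 to 12 rows; each row is the pose to reach, as a shift and turn from the pose commanded when the call began, along the tool's axes at that moment; what a row does not reach only later rows make up. A row lasts 1/10 s, in which the tool goes at most 50 mm and 8.59 degrees, less where a joint would pass 70% of its speed; a pose out of reach is approached as far as the arm can. No shift or turn number may pass 1 either way. A call with a gripper value outside its range is refused whole. The fingers move at their own pace and stop on an object; "force" is the grip in N (left out, the last holds). Time passes only in rows, so rows that repeat a pose let the fingers close. It gives the time, the measured TCP pose, the force, the opening and the grip force at its end, in the units of the state.
- ctrl.get_obs(): the state, without advancing time (a new reading comes with each control period).
- ctrl.read_camera(name): name is "side" or "top"; returns a dict with "image" (420x560x3 uint8, red, green, blue), "z_map" (420x560 float32, m along the optical axis (not along the pixel's ray), 0 where there is no reading), "fx", "fy", "cx", "cy" (pixels), "xyz" and "rotation" of the camera in the world. Camera axes: x right, y down, z forward; pixel columns grow to the right and rows downward; lengths in m; the calibration is good to about 2 mm. A picture is of the moment at which its call begins.
- ctrl.close_job(): hands the job in; it is judged then, once.
The state is a dict: "clock": time; "q": joint angles; "joint_vel": joint speeds; "joint_efforts": joint torques, N m; "position": TCP position; "ee_rot": TCP orientation; "ft_force": force on the tool from outside, world axes, zero at the start; "torque": the same for the moment, N m; "gripper_width": finger opening in m; "gripper_force": force on a finger pad.
Only numpy, scipy, OpenCV 4.12 (cv2) and the standard library are available. Lean on these libraries where they do the work, as an engineer would, in place of code of your own. Each camera call takes 0.05 s, during which the arm holds its last target. There are 200 camera calls.

## Working session

There is one attempt and no reset: what is moved stays moved. The work goes in short steps, Python scripts to look and compute and a tool call to move; the robot and the scene stay as the last step left them, time stands still between calls to the robot, and variables do not carry over. Pictures are saved under pics/ and viewed, at most 10 in all, crops included, and the job is handed in when it is done.

Besides the shell and the picture viewer there is one more tool, called after "Emit:" as name(argument=value, ...) on one line, values as JSON. carry_out: Moves the arm, as the interface text tells. Its arguments: {"type":"object","properties":{"travel":{"type":"array","items":{"type":"array","items":{"type":"number"}}},"rot":{"type":"array","items":{"type":"array","items":{"type":"number"}}},"fingers":{"type":"array","items":{"type":"number"}},"force":{"type":"number"}},"required":["travel","rot","fingers"]}

```bash
mkdir -p pics; ls; cat > h.py <<'E'
import numpy as np, cv2
from rig import ctrl
def cam(n):
    c=ctrl.read_camera(n); R=np.array(c["rotation"])
    if R.shape!=(3,3):
        from scipy.spatial.transform import Rotation as Ro
        R=Ro.from_quat(np.roll(R,-1)).as_matrix()
    z=c["z_map"]; v,u=np.mgrid[:z.shape[0],:z.shape[1]]
    P=np.stack([(u-c["cx"])/c["fx"]*z,(v-c["cy"])/c["fy"]*z,z],-1)@R.T+np.array(c["xyz"])
    P[z==0]=np.nan
    return c,P
def save(c,f): cv2.imwrite(f,c["image"][:,:,::-1])
E
python3 - <<'E'
from h import *
for n in("top","side"):
    c,P=cam(n); save(c,f"pics/{n}0.png"); np.save(f"{n}P.npy",P); print(n,c["xyz"],c["rotation"],c["fx"])
print(ctrl.get_obs(), ctrl.grip_depth)
E
```

```text
pics
top [0.46745691 0.07430119 0.87461764] [-0.06815988  0.70623182 -0.70303497  0.04829789] 405.2141195611143
side [ 0.27017531 -0.37771522  0.53575806] [-0.42613795  0.84952174 -0.27907414  0.13724754] 407.77092519008227
{'clock': 0.1, 'q': array([ 1.20420325,  0.62924087,  0.03845318,  1.51824078, -0.02701235,
        0.99629048, -0.01999372]), 'joint_vel': array([-2.90106663e-05, -1.22096108e-03, -2.10674237e-03, -4.90363522e-04,
        4.39842119e-04, -3.46255893e-05, -3.85036410e-04]), 'joint_efforts': array([ 3.19185296e-03, -5.64534760e+01,  1.23048194e+00, -1.93973851e+01,
        1.13003701e-02,  5.34989158e-03, -5.92206263e-06]), 'position': array([ 0.19244918, -0.620291  ,  0.23049817]), 'ee_rot': array([-8.20590587e-04,  9.88711898e-01,  1.49826874e-01, -1.29349715e-04]), 'ft_force': array([ 0.08619812, -0.04813045,  0.33710936]), 'torque': array([-0.01845306, -0.01558225,  0.01888995]), 'gripper_force': 0.0, 'gripper_width': 0.08555016050916488} 0.0187
```

View pics/top0.png

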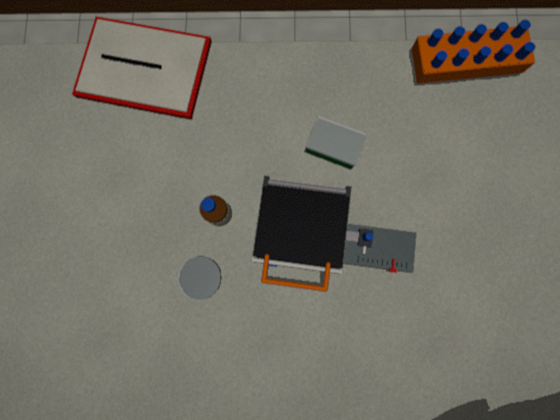

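View pics/side0.png

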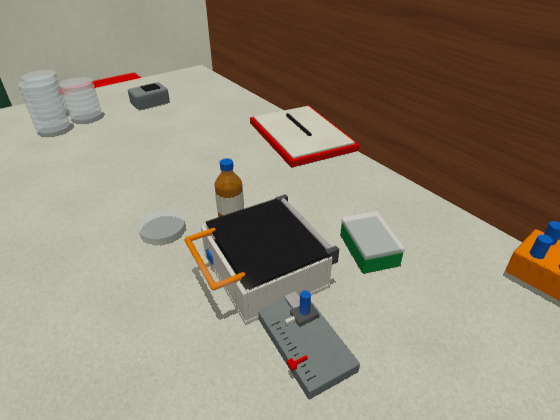

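The top view shows the blue knob at about (368,237), the pointer at (364,250), the red mark at (392,267), the orange bar from (263,284) to (328,289) and the box between (255,180) and (350,268). The dish is at (200,278) and the bottle at (213,208). In the side view the knob is at (305,300) and the mark at (297,362).

```bash
cat >> h.py <<'E'
def masks(c,P):
    h=cv2.cvtColor(c["image"],cv2.COLOR_RGB2HSV).astype(int); H,S,V=h[...,0],h[...,1],h[...,2]
    m={"blue":(H>100)&(H<125)&(S>150)&(V>60),"red":((H<4)|(H>174))&(S>170)&(V>80),"orange":(H>5)&(H<20)&(S>170)&(V>90)}
    return m
def yaw_frame(ori,yaw,p):
    d=p-ori; return np.stack([d[...,0]*np.cos(yaw)+d[...,1]*np.sin(yaw),-d[...,0]*np.sin(yaw)+d[...,1]*np.cos(yaw)],-1)
E
python3 - <<'E'
from h import *
np.set_printoptions(precision=4,suppress=True)
rois={"top":dict(blue=(225,250,355,380),red=(255,275,383,400),orange=(250,295,258,335)),
"side":dict(blue=(285,318,295,315),red=(350,372,285,310),orange=(225,292,183,246))}
for n in rois:
    c,P=cam(n); m=masks(c,P)
    for k,(a,b,l,r) in rois[n].items():
        mm=np.zeros_like(m[k]); mm[a:b,l:r]=m[k][a:b,l:r]
        p=P[mm]; p=p[~np.isnan(p[:,0])]
        print(n,k,len(p),"med",np.median(p,0),"min",p.min(0),"max",p.max(0))
        if k=="blue":
            q=p[p[:,2]>p[:,2].max()-.004]; print("  top",q.mean(0),len(q))
        if k=="red":
            for q in p[::max(1,len(p)//30)]: print("   ",q)
        if k=="orange":
            q=p[np.abs(p[:,2]-.081)<.008]; 
            rect=cv2.minAreaRect((q[:,:2]*1000).astype(np.float32)); print("  rect",rect, cv2.boxPoints(rect)/1000)
    # flap plane (black)
    g=c["image"].max(-1); s=(g<45)&(np.abs(P[...,2]-.080)<.006)&(P[...,0]>.3)&(P[...,0]<.75)&(np.abs(P[...,1])<.3)
    p=P[s]; rect=cv2.minAreaRect((p[:,:2]*1000).astype(np.float32)); print(n,"flap",len(p),p.mean(0),rect)
    s=(np.abs(P[...,2]-.022)<.004)&(P[...,0]>.3)&(P[...,0]<.7)&(P[...,1]<.05)&(P[...,1]>-.35)
    p=P[s]; rect=cv2.minAreaRect((p[:,:2]*1000).astype(np.float32)); print(n,"ledge",len(p),p.mean(0),rect)
E
```

```text
top blue 54 med [ 0.5358 -0.079   0.0723] min [ 0.5283 -0.0889  0.0329] max [ 0.5474 -0.0716  0.0759]
  top [ 0.5366 -0.0793  0.0732] 34
top red 39 med [ 0.4742 -0.1346  0.0286] min [ 0.4681 -0.1386  0.0226] max [ 0.4925 -0.128   0.0323]
    [ 0.4925 -0.1356  0.0281]
    [ 0.4904 -0.1352  0.0292]
    [ 0.4905 -0.1383  0.025 ]
    [ 0.4884 -0.1351  0.0293]
    [ 0.4884 -0.1375  0.0279]
    [ 0.4865 -0.1346  0.0228]
    [ 0.4863 -0.1351  0.0288]
    [ 0.4863 -0.1372  0.0288]
    [ 0.4844 -0.1345  0.0226]
    [ 0.4843 -0.1353  0.0279]
    [ 0.4823 -0.134   0.0246]
    [ 0.4823 -0.1352  0.0277]
    [ 0.4803 -0.1336  0.0257]
    [ 0.4803 -0.135   0.0284]
    [ 0.4782 -0.1329  0.0283]
    [ 0.4783 -0.136   0.0239]
    [ 0.4762 -0.1331  0.0272]
    [ 0.4762 -0.1351  0.0272]
    [ 0.4742 -0.132   0.0232]
    [ 0.4742 -0.1326  0.0288]
    [ 0.4742 -0.1351  0.027 ]
    [ 0.4721 -0.1286  0.0286]
    [ 0.4721 -0.1297  0.0323]
    [ 0.4721 -0.1325  0.0292]
    [ 0.4721 -0.1339  0.0318]
    [ 0.4722 -0.1362  0.0306]
    [ 0.4722 -0.1386  0.0291]
    [ 0.4701 -0.1288  0.0274]
    [ 0.4701 -0.1304  
[... 2029 characters left out ...]
1408  0.0307]
    [ 0.4661 -0.1395  0.0305]
    [ 0.4642 -0.1375  0.0273]
    [ 0.4695 -0.1397  0.0251]
    [ 0.466  -0.1396  0.0259]
side orange 626 med [0.4444 0.0553 0.0819] min [ 0.4276 -0.0007  0.0752] max [0.4986 0.1309 0.0848]
  rect ((462.7699279785156, 66.07505798339844), (130.93206787109375, 56.12809371948242), 82.52012634277344) [[ 0.4264  0.0048]
 [ 0.4821 -0.0025]
 [ 0.4991  0.1273]
 [ 0.4435  0.1346]]
side flap 6098 [0.5505 0.0441 0.0808] ((562.4593505859375, 52.101905822753906), (175.82452392578125, 162.1924591064453), 82.5490951538086)
side ledge 4688 [ 0.5113 -0.116   0.0228] ((559.0277099609375, -91.69676208496094), (215.33816528320312, 251.444091796875), 72.74540710449219)
```

```bash
cat >> h.py <<'E'
from scipy.spatial.transform import Rotation as Ro
YAW=np.radians(-7.3); BX=np.array([np.cos(YAW),np.sin(YAW),0]); BY=np.array([-np.sin(YAW),np.cos(YAW),0])
def plan(p,ydir):
    o=ctrl.get_obs(); R0=Ro.from_quat(np.roll(o["ee_rot"],-1)); z=np.array([0,0,-1.])
    R=Ro.from_matrix(np.stack([np.cross(ydir,z),ydir,z],1))
    print("travel cm",np.round(R0.inv().apply(np.array(p)-o["position"])*100,2),"rot",np.round((R0.inv()*R).as_rotvec(degrees=True),1),
     "at",o["position"].round(4),"f",o["ft_force"].round(2),"w",round(o["gripper_width"],4),"gf",o["gripper_force"],"t",o["clock"])
E
python3 -c "
from h import *
plan([.5358,-.0795,.15],-BY)"
```

```text
travel cm [ 48.82 -41.49   8.12] rot [-0.1  0.  24.5] at [ 0.1925 -0.6205  0.2308] f [ 0.22 -0.95  0.02] w 0.0855 gf 0.0 t 0.2
```

Careful with the scale: shifts go in shares of 50 cm and turns go in shares of 180 degrees. That gives: 48.8 cm / 50 = 0.976, 44 cm / 50 = 0.88, 24.5 degrees / 180 = 0.1361.

Emit:
carry_out(travel=[[0.08, -0.068, 0.01], [0.16, -0.136, 0.02], [0.24, -0.204, 0.04], [0.32, -0.272, 0.05], [0.4, -0.34, 0.06], [0.48, -0.408, 0.08], [0.56, -0.476, 0.09], [0.64, -0.544, 0.1], [0.72, -0.612, 0.12], [0.8, -0.68, 0.13], [0.88, -0.748, 0.14], [0.976, -0.83, 0.162]], rot=[[0, 0, 0.0111], [0, 0, 0.0222], [0, 0, 0.0333], [0, 0, 0.0444], [0, 0, 0.0556], [0, 0, 0.0667], [0, 0, 0.0778], [0, 0, 0.0889], [0, 0, 0.1], [0, 0, 0.1111], [0, 0, 0.1222], [0, 0, 0.1361]], fingers=[0.06, 0.06, 0.06, 0.06, 0.06, 0.06, 0.06, 0.06, 0.06, 0.06, 0.06, 0.06], force=30)

```text
clock: 1.4
position: [0.5126, -0.1165, 0.1572]
ee_rot: [0.0, 0.998, -0.064, 0.0]
ft_force: [0.5, -0.5, 0.4]
gripper_width: 0.04
gripper_force: 0.0
```

```bash
python3 -c "
from h import *
plan([.5358,-.0795,.042],-BY)"
```

```text
travel cm [ 1.82 -3.97 11.52] rot [ 0.  -0.  -0.1] at [ 0.5126 -0.1165  0.1572] f [ 0.5  -0.5   0.38] w 0.04 gf 0.0 t 1.4
```

Emit:
carry_out(travel=[[0, 0, 0], [0, 0, 0], [0, 0, 0]], rot=[[0, 0, 0], [0, 0, 0], [0, 0, 0]], fingers=[0.06, 0.06, 0.06])

```text
clock: 1.7
position: [0.5108, -0.1195, 0.1572]
ee_rot: [0.0, 0.998, -0.064, -0.0]
ft_force: [-0.0, -0.9, 0.6]
gripper_width: 0.0402
gripper_force: 0.0
```

```bash
python3 -c "
from h import *
plan([.5358,-.0795,.042],-BY)"
```

```text
travel cm [ 1.98 -4.3  11.51] rot [ 0.  0. -0.] at [ 0.5108 -0.1195  0.1572] f [-0.02 -0.87  0.62] w 0.0402 gf 0.0 t 1.7
```

In the tool's units: 11.5 cm / 50 = 0.23, -4.3 cm / 50 = -0.086.

Emit:
carry_out(travel=[[0.02, -0.044, 0], [0.04, -0.086, 0], [0.04, -0.086, 0], [0.04, -0.086, 0.06], [0.04, -0.086, 0.12], [0.04, -0.086, 0.18], [0.04, -0.086, 0.23], [0.04, -0.086, 0.23], [0.04, -0.086, 0.23]], rot=[[0, 0, 0], [0, 0, 0], [0, 0, 0], [0, 0, 0], [0, 0, 0], [0, 0, 0], [0, 0, 0], [0, 0, 0], [0, 0, 0]], fingers=[0.06, 0.06, 0.06, 0.06, 0.06, 0.06, 0.06, 0.06, 0.06])

```text
clock: 2.6
position: [0.5362, -0.08, 0.0425]
ee_rot: [0.0, 0.998, -0.065, -0.0]
ft_force: [0.1, 0.1, 0.9]
gripper_width: 0.0401
gripper_force: 0.0
```

```bash
python3 - <<'E'
from h import *
plan([.5358,-.0795,.042],-BY)
c,P=cam("side"); cv2.imwrite("pics/s1.png",cv2.resize(c["image"][180:400,180:400,::-1],(600,600)))
E
```

```text
travel cm [-0.04 -0.04  0.05] rot [ 0.   0.  -0.1] at [ 0.5362 -0.08    0.0425] f [0.11 0.07 0.88] w 0.0401 gf 0.0 t 2.6
```

View pics/s1.png

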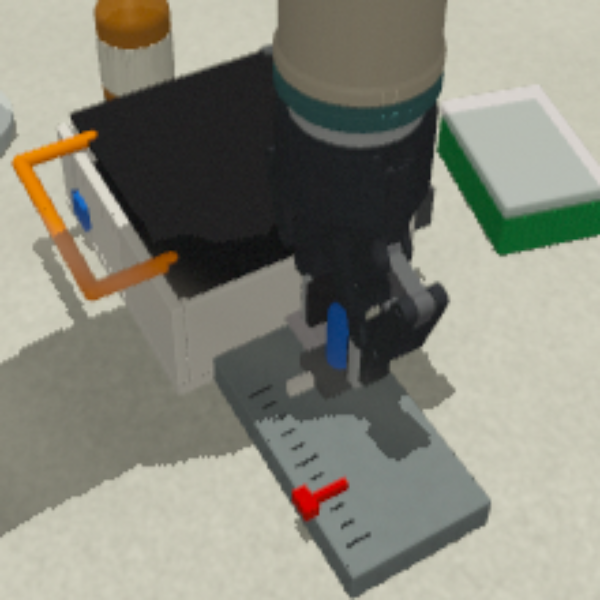

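The crop shows the knob at (337,335) standing between the two fingers, with the red mark at (320,495).

In the tool's units: 6 cm / 50 = 0.12, 5 cm / 50 = 0.1.

Emit:
carry_out(travel=[[0, 0, 0], [0, 0, 0], [0, 0, 0], [0, 0, 0], [0, 0, 0], [0, 0.02, 0], [0, 0.04, 0], [0, 0.06, 0], [0, 0.08, 0], [0, 0.1, 0], [0, 0.12, 0], [0, 0.12, 0]], rot=[[0, 0, 0], [0, 0, 0], [0, 0, 0], [0, 0, 0], [0, 0, 0], [0, 0, 0], [0, 0, 0], [0, 0, 0], [0, 0, 0], [0, 0, 0], [0, 0, 0], [0, 0, 0]], fingers=[1, 1, 1, 1, 1, 1, 1, 1, 1, 1, 1, 1], force=30)

```text
clock: 3.85
position: [0.5301, -0.1384, 0.0436]
ee_rot: [0.0, 0.998, -0.064, 0.001]
ft_force: [-0.6, -0.4, 7.5]
gripper_width: 0.0152
gripper_force: 29.5
```

```bash
python3 - <<'E'
from h import *
plan([.5358,-.0795,.042],-BY)
for n in("side","top"):
    c,P=cam(n); m=masks(c,P)["red"]&(P[...,2]>.024)&(P[...,2]<.034)&(P[...,0]<.52)&(P[...,0]>.45)&(P[...,1]<0)
    K=np.array([.5358,-.0795]); r=yaw_frame(K,YAW,P[m][:,:2]); print(n,"red u",r[:,0].min(),r[:,0].max(),"v med",np.median(r[:,1]),"bar",np.median(r[r[:,0]>-.055][:,1]), r[:,1].min(),r[:,1].max())
    f=yaw_frame(K,YAW,P[...,:2]); I=c["image"]
    w=(I.min(-1)>110)&(P[...,2]>.024)&(P[...,2]<.04)&(f[...,0]>-.045)&(f[...,0]<-.012)&(f[...,1]<.0)&(f[...,1]>-.1)
    q=f[w]; print(" white",len(q),np.median(q,0) if len(q) else "",q.min(0) if len(q) else "",q.max(0) if len(q) else "")
    if n=="side": cv2.imwrite("pics/s2.png",cv2.resize(I[230:400,220:390,::-1],(600,600)))
E
```

```text
travel cm [-0.18 -5.92  0.16] rot [-0.  -0.1 -0. ] at [ 0.5301 -0.1384  0.0436] f [-0.62 -0.41  7.48] w 0.0152 gf 29.54394221305847 t 3.85
side red u -0.06421904582753135 -0.03627229096669656 v med -0.06272157472264496 bar -0.06261748357050229 -0.06874771360375194 -0.05394287323011462
 white 107 [-0.02835938 -0.06156396] [-0.04438957 -0.09987122] [-0.01249125 -0.05667848]
top red u -0.06076836492975216 -0.041868247307899537 v med -0.06198088504997955 bar -0.06190087149015002 -0.06863704189417562 -0.056813522962556526
 white 0
```

View pics/s2.png

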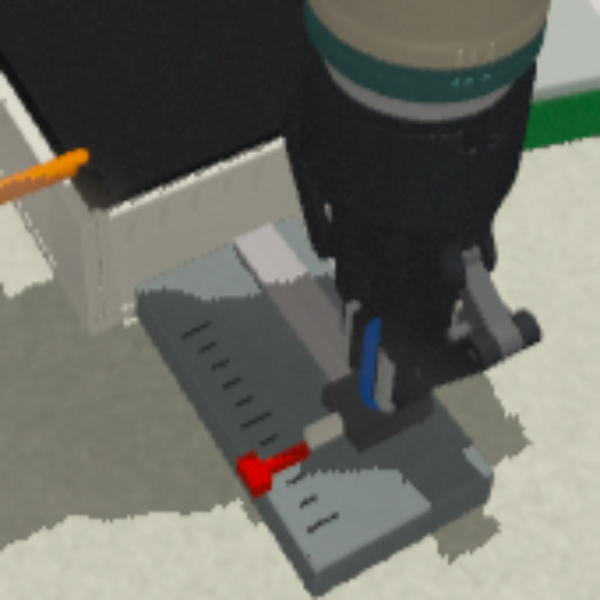

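The pointer at (325,432) sits about 3 mm short of the red bar at (308,450). This agrees with the measured −59 mm knob position against −62.3 mm for the mark.

In the tool's units: 0.3 cm / 50 = 0.006, 0.15 cm / 50 = 0.003.

Emit:
carry_out(travel=[[0, 0.003, 0], [0, 0.006, 0], [0, 0.006, 0], [0, 0.006, 0]], rot=[[0, 0, 0], [0, 0, 0], [0, 0, 0], [0, 0, 0]], fingers=[1, 1, 1, 1])

```text
clock: 4.35
position: [0.5299, -0.1391, 0.0436]
ee_rot: [-0.001, 0.998, -0.063, 0.001]
ft_force: [-0.2, 2.4, 7.4]
gripper_width: 0.0153
gripper_force: 29.6
```

In the tool's units: -13 cm / 50 = -0.26, -12 cm / 50 = -0.24.

Emit:
carry_out(travel=[[0, 0, 0], [0, 0, 0], [0, 0, 0], [0, 0, -0.08], [0, 0, -0.16], [0, 0, -0.24], [0, 0.08, -0.26], [0, 0.16, -0.26], [0, 0.24, -0.26], [0, 0.24, -0.26]], rot=[[0, 0, 0], [0, 0, 0], [0, 0, 0], [0, 0, 0], [0, 0, 0], [0, 0, 0], [0, 0, 0], [0, 0, 0], [0, 0, 0], [0, 0, 0]], fingers=[0, 0, 0, 0, 0, 0, 0, 0, 0, 0])

```text
clock: 5.35
position: [0.5112, -0.2677, 0.1726]
ee_rot: [0.003, 0.998, -0.068, 0.0]
ft_force: [-0.2, -0.0, -0.4]
gripper_width: 0.0426
gripper_force: 0.0
```

```bash
cat > m.py <<'E'
from h import *
plan([.4414,.0685,.15],BX)
K=np.array([.5358,-.0795])
for n in("side","top"):
    c,P=cam(n); I=c["image"].astype(int); f=yaw_frame(K,YAW,P[...,:2]); M=masks(c,P); Z=P[...,2]
    m=M["red"]&(Z>.024)&(Z<.034)&(abs(f[...,0]+.05)<.02)&(abs(f[...,1]+.06)<.02); r=f[m]
    print(n,"bar",np.median(r[r[:,0]>-.055],0))
    b=M["blue"]&(Z>.04)&(Z<.08)&(abs(f[...,0])<.02)&(abs(f[...,1]+.06)<.03); q=f[b]; qt=f[b&(Z>.0705)]
    print("  knob",len(q),q.mean(0),(q.min(0)+q.max(0))/2,"top",len(qt),qt.mean(0))
    w=(I.min(-1)>75)&(I.max(-1)-I.min(-1)<25)&(Z>.0255)&(Z<.034)&(f[...,0]>-.036)&(f[...,0]<-.020)&(abs(f[...,1]+.06)<.02)
    q=f[w]; print("  white",len(q),np.median(q,0) if len(q) else "",q.min(0) if len(q) else "",q.max(0) if len(q) else "")
    if n=="side": cv2.imwrite("pics/%s.png"%__import__("sys").argv[1],cv2.resize(c["image"][230:400,220:390,::-1],(600,600)))
E
python3 m.py s3
```

```text
travel cm [-11.49 -32.37   2.07] rot [  0.3   0.2 -90.5] at [ 0.5112 -0.2677  0.1726] f [-0.18 -0.03 -0.43] w 0.0426 gf 0.0 t 5.35
side bar [-0.0442315  -0.06278162]
  knob 223 [-0.00361411 -0.06344796] [-0.00197561 -0.06119549] top 84 [-0.00182885 -0.06127445]
  white 60 [-0.02751902 -0.06097259] [-0.03393993 -0.06302206] [-0.02003063 -0.05093116]
top bar [-0.04595011 -0.06164509]
  knob 53 [-0.0002079 -0.0598515] [-0.00053847 -0.05987846] top 43 [ 0.00011261 -0.06064608]
  white 17 [-0.02763138 -0.06011159] [-0.03208422 -0.06338625] [-0.02123799 -0.05846507]
```

View pics/s3.png

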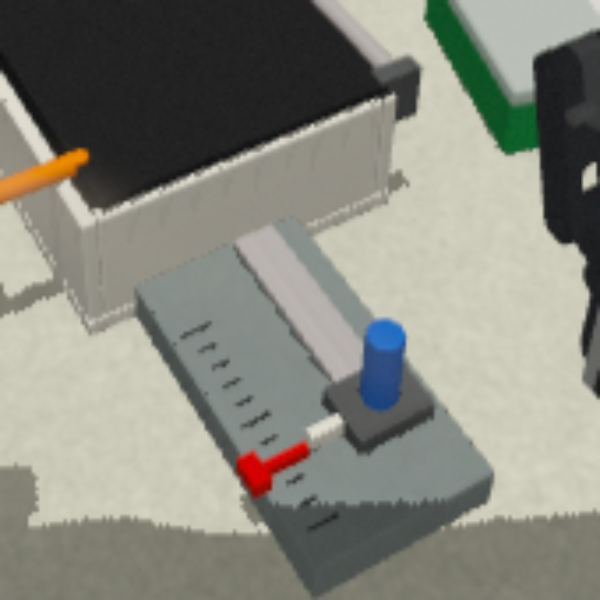

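The crop shows the white pointer at (325,430) almost in line with the red bar at (307,450). Both cameras measure it about 1.5 mm short, which is within the 5 mm tolerance. Next is the flap.

```bash
python3 - <<'E'
from h import *
print(ctrl.get_obs()["q"].round(2))
plan([.4414,.0685,.15],BX); plan([.4414,.0685,.15],-BX)
B=[]
for n in("side","top"):
    c,P=cam(n); m=masks(c,P)["orange"]&(abs(P[...,2]-.081)<.006)&(P[...,0]<.52)&(P[...,1]<.16)&(P[...,1]>-.03)
    f=yaw_frame(np.array([.4414,.0685]),YAW,P[m][:,:2]); b=f[(abs(f[:,1])<.04)&(f[:,0]<.015)]
    print(n,b.min(0),b.max(0),np.median(b,0),"v ends",f[:,1].min(),f[:,1].max(), "slope",np.polyfit(b[:,1],b[:,0],1))
E
```

```text
[ 0.33  0.6   0.14  1.79 -0.12  0.76 -1.17]
travel cm [-11.34 -31.74   2.2 ] rot [ -0.    0.  -90.1] at [ 0.5128 -0.2609  0.1719] f [0.19 0.76 0.52] w 0.0424 gf 0.0 t 5.45
travel cm [-11.34 -31.74   2.2 ] rot [ 0.   0.  89.9] at [ 0.5128 -0.2609  0.1719] f [0.19 0.76 0.52] w 0.0424 gf 0.0 t 5.45
side [-0.00609635 -0.03973882] [0.00252522 0.03988719] [-0.00222463  0.00248816] v ends -0.0658783925607168 0.06455671411680186 slope [-0.01138286 -0.00200818]
top [-0.00345731 -0.03939166] [0.00435647 0.03996872] [ 4.38459521e-04 -1.44315879e-05] v ends -0.0638389369978657 0.06401076989481405 slope [-0.00034519  0.00046691]
```

In the tool's units: -31.7 cm / 50 = -0.634, -30 cm / 50 = -0.6, -90 degrees / 180 = -0.5.

Emit:
carry_out(travel=[[-0.02, -0.054, 0], [-0.04, -0.108, 0], [-0.06, -0.162, 0], [-0.08, -0.216, 0], [-0.1, -0.27, 0], [-0.12, -0.324, 0], [-0.14, -0.378, 0], [-0.16, -0.432, 0], [-0.18, -0.486, 0.01], [-0.2, -0.54, 0.02], [-0.22, -0.6, 0.03], [-0.228, -0.634, 0.044]], rot=[[0, 0, -0.0417], [0, 0, -0.0833], [0, 0, -0.125], [0, 0, -0.1667], [0, 0, -0.2083], [0, 0, -0.25], [0, 0, -0.2917], [0, 0, -0.3333], [0, 0, -0.375], [0, 0, -0.4167], [0, 0, -0.4583], [0, 0, -0.5]], fingers=[0.27, 0.27, 0.27, 0.27, 0.27, 0.27, 0.27, 0.27, 0.27, 0.27, 0.27, 0.27])

```text
clock: 6.75
position: [0.4395, 0.0733, 0.1504]
ee_rot: [-0.0, 0.747, 0.665, 0.001]
ft_force: [1.4, -1.1, 0.1]
gripper_width: 0.0312
gripper_force: 0.0
```

Emit:
carry_out(travel=[[0, 0, 0], [0, 0, 0]], rot=[[0, 0, 0], [0, 0, 0]], fingers=[0.27, 0.27])

```text
clock: 6.95
position: [0.4402, 0.0697, 0.1501]
ee_rot: [-0.0, 0.75, 0.661, -0.0]
ft_force: [0.2, -0.2, 0.4]
gripper_width: 0.0312
gripper_force: 0.0
```

```bash
python3 - <<'E'
from h import *
print(ctrl.get_obs()["q"].round(2))
plan([.441,.0685,.060],BX)
E
```

```text
[-0.02  0.49 -0.27  2.14  0.25  0.54 -0.61]
travel cm [-0.11  0.1   9.01] rot [-0.  0.  0.] at [0.4402 0.0697 0.1501] f [ 0.24 -0.22  0.42] w 0.0312 gf 0.0 t 6.95
```

In the tool's units: 9 cm / 50 = 0.18, 7.5 cm / 50 = 0.15.

Emit:
carry_out(travel=[[-0.002, 0.002, 0.04], [-0.002, 0.002, 0.08], [-0.002, 0.002, 0.12], [-0.002, 0.002, 0.15], [-0.002, 0.002, 0.18], [-0.002, 0.002, 0.18], [-0.002, 0.002, 0.18]], rot=[[0, 0, 0], [0, 0, 0], [0, 0, 0], [0, 0, 0], [0, 0, 0], [0, 0, 0], [0, 0, 0]], fingers=[0.27, 0.27, 0.27, 0.27, 0.27, 0.27, 0.27])

```text
clock: 7.65
position: [0.4416, 0.0673, 0.0604]
ee_rot: [0.0, 0.751, 0.66, -0.0]
ft_force: [-0.2, 0.5, -0.4]
gripper_width: 0.0312
gripper_force: 0.0
```

```bash
python3 - <<'E'
from h import *
print(ctrl.get_obs()["q"].round(2))
plan([.441,.0685,.060],BX)
c,P=cam("side"); cv2.imwrite("pics/s4.png",cv2.resize(c["image"][150:350,130:330,::-1],(600,600)))
E
```

```text
[-0.1   0.66 -0.16  2.21  0.34  0.3  -0.69]
travel cm [ 0.11 -0.08  0.04] rot [ 0.   0.  -0.1] at [0.4416 0.0673 0.0604] f [-0.25  0.46 -0.43] w 0.0312 gf 0.0 t 7.65
```

View pics/s4.png

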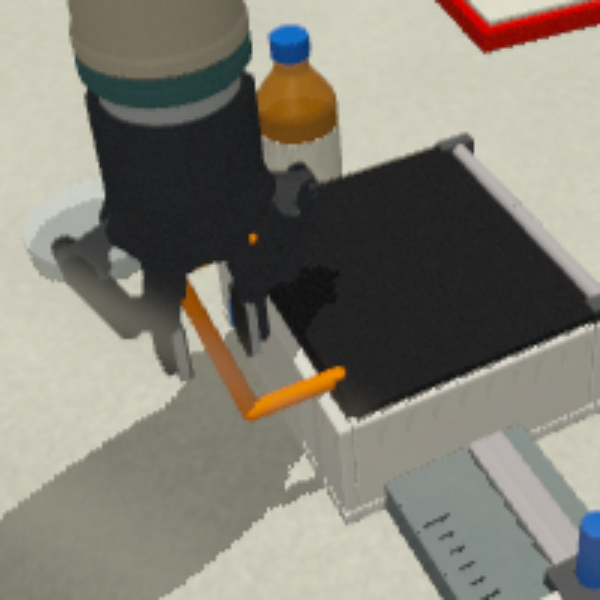

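The crop shows the orange bar at (205,310) between the two open fingers, the inner one in the gap in front of the box wall. I'll close on it and begin the arc.

In the tool's units: -2 cm / 50 = -0.04, -1.5 cm / 50 = -0.03.

Emit:
carry_out(travel=[[0, 0, 0], [0, 0, 0], [0, 0, 0], [0, 0, 0], [0, 0, 0], [0, 0, -0.01], [0, 0.002, -0.02], [0, 0.002, -0.03], [0, 0.002, -0.04]], rot=[[0, 0, 0], [0, 0, 0], [0, 0, 0], [0, 0, 0], [0, 0, 0], [0, 0, 0], [0, 0, 0], [0, 0, 0], [0, 0, 0]], fingers=[1, 1, 1, 1, 1, 1, 1, 1, 1], force=30)

```text
clock: 8.6
position: [0.4416, 0.0679, 0.0805]
ee_rot: [-0.0, 0.75, 0.661, -0.001]
ft_force: [-3.2, 1.2, -0.9]
gripper_width: 0.0088
gripper_force: 29.2
```

In the tool's units: -11 cm / 50 = -0.22, -10.2 cm / 50 = -0.204.

Emit:
carry_out(travel=[[0, 0.002, -0.02], [0, 0.006, -0.04], [0, 0.011, -0.06], [0, 0.017, -0.08], [0, 0.024, -0.099], [0, 0.032, -0.118], [0, 0.04, -0.136], [0, 0.05, -0.154], [0, 0.06, -0.172], [0, 0.072, -0.188], [0, 0.084, -0.204], [0, 0.098, -0.22]], rot=[[0, 0, 0], [0, 0, 0], [0, 0, 0], [0, 0, 0], [0, 0, 0], [0, 0, 0], [0, 0, 0], [0, 0, 0], [0, 0, 0], [0, 0, 0], [0, 0, 0], [0, 0, 0]], fingers=[1, 1, 1, 1, 1, 1, 1, 1, 1, 1, 1, 1])

```text
clock: 9.8
position: [0.4873, 0.062, 0.1911]
ee_rot: [-0.002, 0.75, 0.661, -0.003]
ft_force: [-10.8, 2.7, 7.6]
gripper_width: 0.0088
gripper_force: 29.4
```

```bash
python3 - <<'E'
from h import *
plan([.441,.0685,.060],BX)
c,P=cam("side"); cv2.imwrite("pics/s5.png",cv2.resize(c["image"][100:350,130:380,::-1],(600,600)))
E
```

```text
travel cm [ 0.08 -4.59 13.14] rot [-0.4  0.1  0. ] at [0.4873 0.062  0.1911] f [-10.81   2.67   7.65] w 0.0088 gf 29.41804826259613 t 9.8
```

View pics/s5.png

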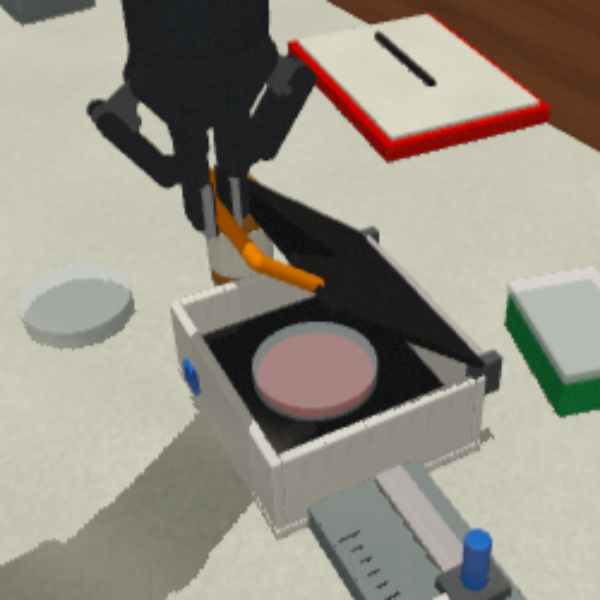

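The flap is up at about 45°, with the bar held between the fingers at (215,190). There is a mild outward radial force, so I'll carry on with a slightly larger radius.

In the tool's units: 9.9 cm / 50 = 0.198, 8.3 cm / 50 = 0.166.

Emit:
carry_out(travel=[[0, 0.011, -0.017], [0, 0.026, -0.032], [0, 0.041, -0.046], [0, 0.057, -0.058], [0, 0.074, -0.07], [0, 0.092, -0.081], [0, 0.11, -0.091], [0, 0.128, -0.1], [0, 0.147, -0.108], [0, 0.166, -0.115], [0, 0.184, -0.12], [0, 0.198, -0.124]], rot=[[0, 0, 0], [0, 0, 0], [0, 0, 0], [0, 0, 0], [0, 0, 0], [0, 0, 0], [0, 0, 0], [0, 0, 0], [0, 0, 0], [0, 0, 0], [0, 0, 0], [0, 0, 0]], fingers=[1, 1, 1, 1, 1, 1, 1, 1, 1, 1, 1, 1])

```text
clock: 11.05
position: [0.5908, 0.0489, 0.2529]
ee_rot: [0.001, 0.751, 0.661, 0.001]
ft_force: [-1.9, 0.2, 3.7]
gripper_width: 0.0085
gripper_force: 31.0
```

Emit:
carry_out(travel=[[0, 0, 0], [0, 0, 0]], rot=[[0, 0, 0], [0, 0, 0]], fingers=[1, 1])

```text
clock: 11.25
position: [0.5903, 0.049, 0.2528]
ee_rot: [0.001, 0.751, 0.661, 0.001]
ft_force: [-3.0, -0.1, 6.2]
gripper_width: 0.0087
gripper_force: 31.2
```

```bash
cat > a.py <<'E'
from h import *
H=np.array([.6348,.0437]); plan([*(H+.0*BX[:2]),.256],BX)
for n in("side","top"):
    c,P=cam(n); f=yaw_frame(H,YAW,P[...,:2]); Z=P[...,2]
    m=masks(c,P)["orange"]&(Z>.15)&(abs(f[...,1])<.08)&(abs(f[...,0])<.2)
    q=f[m]; z=Z[m]; t=z>z.max()-.03 if len(z) else m; print(n,len(q))
    if len(q): print("  bar u",np.median(q[t,0]),"z",np.median(z[t]),"theta",np.degrees(np.arctan2(np.median(z[t])-.077,-np.median(q[t,0]))))
    p=(c["image"].max(-1)<60)&(Z>.10)&(Z<.21)&(abs(f[...,1])<.085)&(abs(f[...,0])<.15)
    if p.sum()>100:
        u,zz=f[...,0][p],Z[p]; k=np.polyfit(zz,u,1); print("  panel",p.sum(),"theta",90+np.degrees(np.arctan(k[0])),"u at hinge",np.polyval(k,.077), "res",np.std(u-np.polyval(k,zz)))
    for v in (-.05,0.05): pass
    if n=="side": cv2.imwrite("pics/%s.png"%__import__("sys").argv[1],cv2.resize(c["image"][60:340,150:430,::-1],(600,600)))
E
python3 a.py s6
```

```text
travel cm [ 0.04  4.48 -0.32] rot [ 0.1 -0.   0. ] at [0.5903 0.049  0.2528] f [-2.98 -0.08  6.18] w 0.0087 gf 31.247823536396027 t 11.25
side 498
  bar u -0.04717135298452467 z 0.2677492243440598 theta 76.10971076409828
top 98
  bar u -0.04550032098665513 z 0.27093900849995034 theta 76.79654529810264
```

View pics/s6.png

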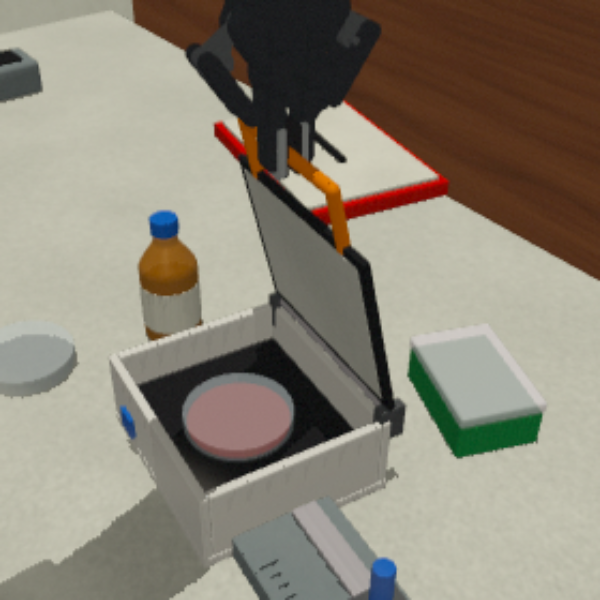

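The flap stands at about 77° with the bar gripped at (290,155), and nothing else has moved. I'll finish the last 13°, slowing towards the end.

In the tool's units: 4.5 cm / 50 = 0.09, 3.6 cm / 50 = 0.072.

Emit:
carry_out(travel=[[0, 0.014, -0.003], [0, 0.03, -0.006], [0, 0.046, -0.008], [0, 0.06, -0.0094], [0, 0.072, -0.0104], [0, 0.08, -0.011], [0, 0.086, -0.011], [0, 0.09, -0.011], [0, 0.09, -0.011], [0, 0.09, -0.011]], rot=[[0, 0, 0], [0, 0, 0], [0, 0, 0], [0, 0, 0], [0, 0, 0], [0, 0, 0], [0, 0, 0], [0, 0, 0], [0, 0, 0], [0, 0, 0]], fingers=[1, 1, 1, 1, 1, 1, 1, 1, 1, 1])

```text
clock: 12.35
position: [0.6337, 0.0435, 0.2575]
ee_rot: [-0.0, 0.75, 0.661, -0.0]
ft_force: [-1.1, 0.1, 0.5]
gripper_width: 0.008
gripper_force: 31.0
```

```bash
python3 a.py s7; python3 - <<'E'
from h import *
H=np.array([.6348,.0437]); c,P=cam("side"); f=yaw_frame(H,YAW,P[...,:2]); Z=P[...,2]
p=(Z>.10)&(Z<.21)&(abs(f[...,1])<.06)&(abs(f[...,0])<.04)
u,z=f[...,0][p],Z[p]; k=np.polyfit(z,u,1)
for _ in range(3): g=abs(u-np.polyval(k,z))<.006; k=np.polyfit(z[g],u[g],1)
print("panel",g.sum(),"theta",90+np.degrees(np.arctan(k[0])),np.polyval(k,.077))
K=np.array([.5358,-.0795]);f=yaw_frame(K,YAW,P[...,:2]);M=masks(c,P)
b=M["blue"]&(Z>.0705)&(Z<.08)&(abs(f[...,0])<.02)&(abs(f[...,1]+.06)<.03); print("knob",f[b].mean(0))
E
```

```text
travel cm [0.04 0.1  0.15] rot [-0.  0.  0.] at [0.6337 0.0435 0.2575] f [-1.1   0.09  0.48] w 0.008 gf 30.9640109539032 t 12.35
side 563
  bar u -0.005117471303955045 z 0.2729410676534943 theta 88.50392329493651
  panel 183 theta 89.92362006923139 u at hinge -0.004287551479771604 res 0.0005610853627793034
top 133
  bar u -0.0024972578785073746 z 0.27619219430063713 theta 89.28172465942207
panel 2215 theta 89.86085100675207 -0.0049971735064399175
knob [-0.00189333 -0.06140131]
```

View pics/s7.png

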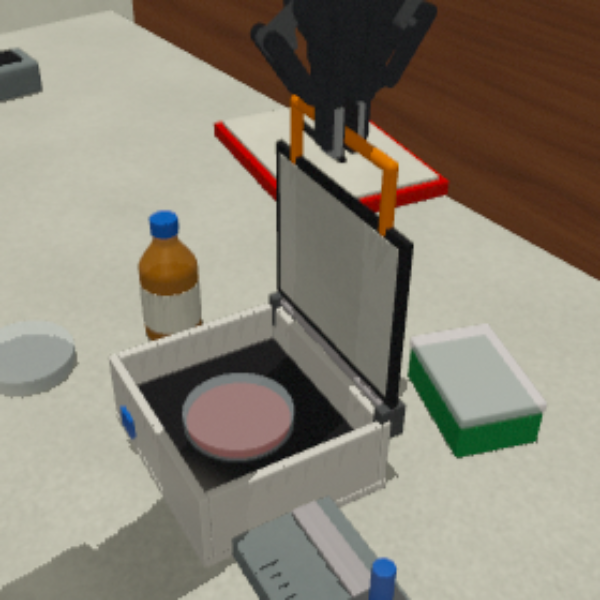

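The flap is upright: the panel fit gives 89.9° and the bar is held at (345,135). The knob position hasn't changed. I'll let it settle, then hand in.

Emit:
carry_out(travel=[[0, 0, 0], [0, 0, 0], [0, 0, 0], [0, 0, 0], [0, 0, 0]], rot=[[0, 0, 0], [0, 0, 0], [0, 0, 0], [0, 0, 0], [0, 0, 0]], fingers=[1, 1, 1, 1, 1])

```text
clock: 13.0
position: [0.6337, 0.0435, 0.2575]
ee_rot: [-0.0, 0.751, 0.661, -0.0]
ft_force: [-1.1, 0.5, -1.6]
gripper_width: 0.0085
gripper_force: 30.9
```

```bash
python3 -c "
from h import *
o=ctrl.get_obs(); print(o['joint_vel'].round(4),o['gripper_force']); print(ctrl.close_job())"
```

```text
[-0.0009  0.0007  0.001  -0.0019  0.0006 -0.0002  0.0003] 30.855969786643982
the job is handed in; nothing more can be done
None
```

I handed the job in at about 13 s: the slide pointer measures about 1.5 mm short of the red mark (tolerance 5 mm), the flap is held at rest at about 89.9°, and the bottle, dish and tip box were never touched; the hand-in returned no verdict.

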